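# Take a covered pan's temperature before washing it

## Robot

A 6-joint arm with a two-finger parallel gripper is mounted at the origin on a cart in front of the work surface, level with it; the furniture and walls round the work are solid. World frame = base frame: x ahead of the robot, y to its left, z up, the work surface at z = 0. Lengths are in m, angles in rad, forces in N, time in s.
With the tool pointing down it reaches from about 0.35 to 0.975 m from the base axis. Payload 4.9 kg.
Tool frame: the origin (TCP) lies at the very end of the fingers, on their centre line; the grasp point (between the pads) lies 19 mm behind it; z points along the fingers, y is the line along which they close (so a half turn about z gives the same grasp; the last joint's range is limited). The gripper opens to 85 mm and grips with 20 to 120 N. Pads are 22 mm wide; open, the fingers measure 114 mm over their backs; the gripper's body (76 mm by 85 mm) begins 54 mm behind the grasp point. The pads swing forward as they close: fully open they stand 13 mm farther back than shut.
Start: joints at [-1.265, 0.053, 1.613, -0, 1.476, -0.119], TCP at [0.258, -0.569, 0.231] pointing down, gripper open.
Joint ranges: [-3.01, 3.01], [-1.01, 2.22], [0.06, 2.58], [-1.02, 4.17], [0.09, 2.62], [-3.14, 3.14]. Speed limits (rad/s): [2.57, 2.57, 3.14, 3.14, 3.14, 3.14].

## Interface

Orientations are given as a rotation vector (axis times angle).
In Python, from station import ctrl gives the robot as it stands.
- The arm moves only by the tool jog_arm, never from a script. Its argument "plan" is a list of rows, each a list of 7 numbers: the shift along the tool's x, y, z in units of 0.02 m (1.0 is 0.02 m), then the turn, a rotation vector about the tool's x, y, z in units of 45 degrees (1.0 is 45 degrees), then the opening, from -1 (shut) to 1 (fully open). A call has 1 to 8 rows; each row shifts and turns the commanded pose from where the row before left it, along the tool's axes as they then stand; what a row does not reach is not made up. A row lasts 1/10 s, in which the tool goes at most 50 mm and 8.59 degrees, less where a joint would pass 70% of its speed; a pose out of reach is approached as far as the arm can. A call with a number of a shift or a turn outside -1 to 1 is refused whole. A call with a gripper value outside its range is refused whole. The fingers move at their own pace and stop on an object; "grip_force" is the grip in N (left out, the last holds). Time passes only in rows, so rows that do not move let the fingers close. It gives the time, the measured TCP pose, the force, the opening and the grip force at its end, in the units of the state.
- ctrl.get_obs(): the state, without advancing time (a new reading comes with each control period).
- ctrl.get_image(name): name is "side" or "top"; returns (picture, depth): 420x560x3 uint8, red, green, blue; 420x560 float32, m along the optical axis (not along the pixel's ray), 0 where there is no reading.
- ctrl.camera_info(name): a dict with "camera_matrix" (3x3 intrinsics, pixels), "rvec" (rotation vector, rad) and "tvec" (3), from world to camera coordinates, as OpenCV has them. Camera axes: x right, y down, z forward; pixel columns grow to the right and rows downward; lengths in m; the calibration is good to about 2 mm. A picture is of the moment at which its call begins. camera_info takes no time and is no camera call.
- ctrl.finish_job(): hands the job in; it is judged then, once.
The state is a dict: "t": time; "q": joint angles; "dq": joint speeds; "effort": joint torques, N m; "tool_pos": TCP position; "tool_rot": TCP orientation; "contact_force": force on the tool from outside, world axes, zero at the start; "wrist_torque": the same for the moment, N m; "opening": finger opening in m; "grip_force": force on a finger pad.
Only numpy, scipy, OpenCV 4.12 (cv2) and the standard library are available. Lean on these libraries where they do the work, as an engineer would, in place of code of your own. Each camera call takes 0.05 s, during which the arm holds its last target. There are 200 camera calls.

## Task

Check whether the covered casserole has cooled enough to be washed: lift its lid off by the knob, set it down gently, knob up, in the middle of the cork mat, and let it go, then draw the contact thermometer out of its holder by the handle. Hold the thermometer upright in the pan with its spring head square on the round bright spot in the middle of the pan's floor, pressed lightly so that the head is about half way in, never hard, and finish while still holding it there so that the reading can settle. The pan stays where it stands, and so do the kitchen timer, the short tin and the green ramekin at the back.

Things in the scene. Friction and masses are not known exactly. Their poses are not given: they have to be found in the camera images.
- casserole: low round cooking pan of dark grey metal, 200 mm across the rim, 75 mm high, wall 5 mm, 1.8 kg, loose on the worktop, with two loop handles reaching to 127 mm from the axis on its own +y and -y sides. Origin: centre of its underside, z up.
- pan_spot (a point): centre of the bright round metal spot, 28 mm across and flush, in the middle of the pan's inner floor, 8 mm above the pan's underside and 67 mm below its rim. Hidden until the lid is off.
- casserole_lid: loose domed steel lid, 204 mm across, 0.4 kg, with a black knob on top, lying on the pan's rim; a plug 178 mm across and 6 mm deep under it sits in the mouth with 5 mm play all round, so it lifts straight off. Origin: centre of the plug's flat underside, 69 mm above the pan's; z up to the knob. Its steel top is 22 mm above the origin in the middle, 10 mm at the edge.
- lid_knob (a point): centre of the lid's black knob, on the lid's axis, 41 mm above the lid's origin. The knob is a round button 34 mm across, from 30 to 52 mm above the lid's origin, on an 18 mm neck.
- cork_mat: round cork pot mat, 200 mm across and 10 mm thick, fixed to the worktop. Origin: centre of its underside.
- probe_holder: upright round steel tube, 40 mm outside, 30 mm bore, open at the top, 98 mm high, on a weighted round foot 84 mm across, 0.9 kg, loose. The thermometer hangs in it, stem down, by its collar on the tube's rim, and must rise 95 mm to come out. Origin: centre of the foot's underside.
- thermometer: contact thermometer, 195 mm long, 0.15 kg, stem down. Origin: middle of the spring head's flat face when the head is out (in the holder 6 mm above the worktop); z up to the handle. Copper head 14 mm across, steel stem 11 mm across from z = 16 to 92 mm, collar 38 mm across, white handle from 96 to 195 mm, 24 mm thick along x, 40 mm wide along y, small display on its -x face.
- thermometer_grip (a point): a good place to hold the handle, on its axis, 162 mm from the face of the head when the head is out and 33 mm below the handle's top.
- probe_tip (a point): middle of the flat face of the thermometer's spring head (moves with the head).
- probe_head (a joint): how far the spring head is pushed into the stem, m: 0 is out, 0.010 is the stop. The spring is soft: 1.2 N starts it and 0.6 N more is needed per mm (about 4.2 N at half travel).
- kitchen_timer: cream kitchen timer, 68 mm across and 50 mm high, loose bystander; origin: centre of its underside.
- bean_tin: short food tin, 75 mm across and 58 mm high, loose bystander; origin: centre of its underside.
- ramekin_green: small green ramekin, 67 mm across and 40 mm high, loose bystander; origin: centre of its underside.
There are look-alikes about, which are no part of the job. Several things have the shape of the cork_mat; the one meant has the colours described above.

How it is judged:
On the way, in this order (a step that is already met when the one before it is completed fails the run):
1. the lid lies knob up on the cork mat and has been let go (horizontal distance between casserole_lid and cork_mat below 0.045 m and angle between casserole_lid's own z axis and vertical below 0.08 rad and height (world z) of casserole_lid below 0.016 m and contact force between casserole_lid and cork_mat above 1 N and contact force between each of the arm, the fingers and casserole_lid below 0.1 N), for 0.2 s.
2. the thermometer is drawn out of its holder in the gripper (z of probe_tip in the frame of probe_holder above 0.099 m and contact force between the fingers and thermometer above 1 N), for 0.1 s.
At the end, for the whole second after the job is handed in: Thermometer held still, upright to 0.1 rad, its head within 9 mm of the spot's centre, pushed in 2.5 to 8 mm, 1 to 10 N on the pan. Lid released, at rest, level, knob up on the mat within 45 mm of its centre. Pan level, within 30 mm of its start (all of step 1 and horizontal distance between probe_tip and pan_spot below 0.009 m and z of probe_tip in the frame of pan_spot below 0.003 m and angle between thermometer's own z axis and vertical below 0.1 rad and value of joint probe_head between 0.0025 and 0.008 m and contact force between thermometer and casserole between 1 and 10 N and contact force between the fingers and thermometer above 1 N and contact force between thermometer and probe_holder below 0.1 N and linear speed of thermometer below 0.03 m/s and linear speed of casserole_lid below 0.02 m/s and distance of casserole from where it was at the start of the episode below 0.03 m and angle between casserole's own z axis and vertical below 0.05 rad); the arm keeps its last pose, push and grip.
It fails at once if the lid is dropped (moves faster than 0.7 m/s with no finger on it) (linear speed of casserole_lid above 0.7 m/s and contact force between the fingers and casserole_lid below 0.1 N).
It fails at once if the thermometer is pushed against the pan with more than 20 N (contact force between thermometer and casserole above 20 N).
It fails at once if the pan is dragged more than 50 mm or tipped (distance of casserole from where it was at the start of the episode above 0.05 m or angle between casserole's own z axis and vertical above 0.2 rad).
It fails at once if the timer, tin or ramekin is moved more than 30 mm (distance of any of kitchen_timer, bean_tin, ramekin_green from where it was at the start of the episode above 0.03 m).
It also fails if it takes over 67 s, if anything falls off the work surface, if the arm or the gripper's body presses on something with over 40 N, if the wrist force passes 120 N, or if a joint passes its speed limit or range.

## Working session

There is one attempt and no reset: what is moved stays moved. The work goes in short steps, Python scripts to look and compute and a tool call to move; the robot and the scene stay as the last step left them, time stands still between calls to the robot, and variables do not carry over. Pictures are saved under pics/ and viewed, at most 10 in all, crops included, and the job is handed in when it is done.

Besides the shell and the picture viewer there is one more tool, called after ">>>" as name(argument=value, ...), one argument or row to a line, values as JSON. jog_arm: Moves the arm, as the interface text tells. Shifts and turns lie within -1 to 1; 1 stands for 0.02 m of shift or 45 degrees of turn. Its arguments: {"type":"object","properties":{"plan":{"type":"array"},"grip_force":{"type":"number"}},"required":["plan"]}

```bash
mkdir -p pics; cat > h.py <<'E'
import numpy as np, cv2
from station import ctrl
from scipy.spatial.transform import Rotation as R
def grab(n):
    im,d=ctrl.get_image(n); return im,d
def cam(n):
    c=ctrl.camera_info(n); return np.array(c["camera_matrix"]),cv2.Rodrigues(np.array(c["rvec"],float))[0],np.array(c["tvec"],float).ravel()
def pts(n,d):
    K,Rm,t=cam(n); v,u=np.indices(d.shape)
    p=np.stack([(u-K[0,2])/K[0,0]*d,(v-K[1,2])/K[1,1]*d,d],-1)
    return (p-t)@Rm
def ray(n,u,v,z):
    K,Rm,t=cam(n); d=Rm.T@np.linalg.inv(K)@[u,v,1]; o=-Rm.T@t
    return o+d*(z-o[2])/d[2]
def save(im,f): cv2.imwrite("pics/"+f,im[:,:,::-1])
E
python3 - <<'E'
from h import *
for n in("top","side"):
    im,d=grab(n); save(im,n+"0.png"); np.savez(n+"0.npz",im=im,d=d)
    K,Rm,t=cam(n); print(n,-Rm.T@t,Rm[2],K[0,0])
print(ctrl.get_obs())
E
```

```text
top [ 0.40316173 -0.09265145  1.32825905] [ 0.1348446   0.00169152 -0.99086531] 461.23125060025154
side [ 0.30946229 -0.80290453  1.34865107] [ 0.17506784  0.49289892 -0.85229215] 543.876757524332
{'t': 0.1, 'q': array([-1.26500671e+00,  5.32861494e-02,  1.61418673e+00, -3.68898888e-05,
        1.47599075e+00, -1.18968561e-01]), 'dq': array([ 0.00088494, -0.00154065, -0.00365412,  0.0012724 , -0.00062846,
        0.00032244]), 'effort': array([ 1.10482510e-03, -3.94901276e+01, -3.71363640e+01, -1.10300027e-04,
        3.92169823e-03, -1.03636012e-05]), 'tool_pos': array([ 0.25739733, -0.56890531,  0.23017092]), 'tool_rot': array([-3.06918919e+00, -6.61817629e-01,  3.31360539e-04]), 'contact_force': array([-0.16718196,  0.22052405,  0.57556029]), 'wrist_torque': array([0.0711708 , 0.00684301, 0.02201148]), 'grip_force': 0.0, 'opening': 0.08538790081754408}
```

View pics/top0.png

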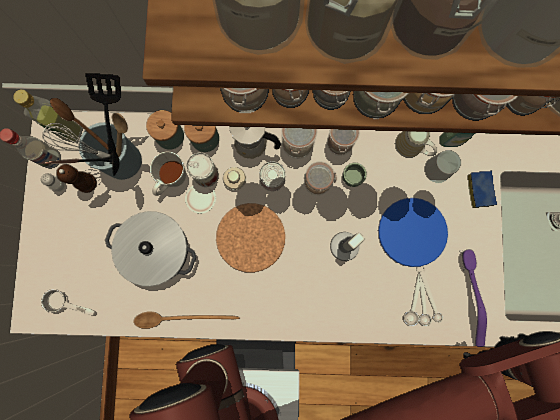

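View pics/side0.png

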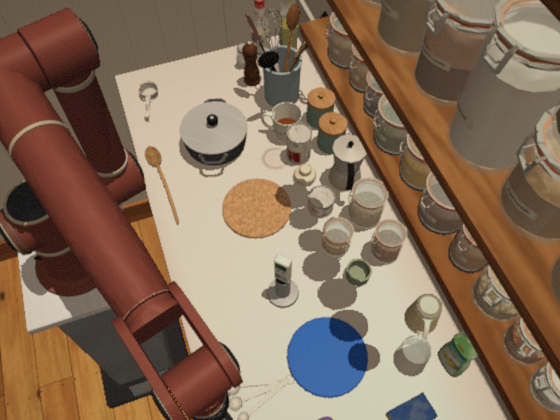

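Top view: the lidded casserole is at (149,248), the thermometer and holder at (347,243), and the green ramekin at (354,174). There are two mat shapes, cork-brown at (250,237) and blue at (413,232). The brown one fits "cork". The side view shows the same things at (213,130), (284,280), (257,208) and (327,357).

```bash
cat > m.py <<'E'
from h import *
T=np.load("top0.npz");S=np.load("side0.npz")
def blob(mask,near):
    n,l,s,c=cv2.connectedComponentsWithStats(mask.astype(np.uint8)); i=l[near[1],near[0]]
    if i==0: i=1+np.argmin(np.hypot(*(c[1:]-near).T))
    return l==i,c[i]
for n,D,kn,mt,th in(("top",T,(146,248),(255,245),(355,240)),("side",S,(212,120),(257,208),(284,262))):
    im,d=D["im"],D["d"];P=pts(n,d);hsv=cv2.cvtColor(im,cv2.COLOR_RGB2HSV)
    w=np.zeros(d.shape,bool);w[kn[1]-14:kn[1]+14,kn[0]-14:kn[0]+14]=1
    m,c=blob(w&(P[...,2]>.1)&(im.max(2)<75),kn)
    print(n,"knob px",c,"ray z.115",ray(n,*c,.112),"cloud",np.median(P[m],0),P[m].max(0)[2],m.sum())
    m,c=blob((hsv[...,0]<22)&(hsv[...,1]>90)&(P[...,2]<.03)&(P[...,2]>0.003),mt)
    cnt=max(cv2.findContours(m.astype(np.uint8),0,2)[0],key=cv2.contourArea)
    e=cv2.fitEllipse(cv2.convexHull(cnt));print(" mat",e,ray(n,*e[0],.01))
    q=P[(P[...,2]>.075)&(P[...,2]<.09)]
    w=np.zeros(d.shape,bool);w[th[1]-35:th[1]+45,th[0]-35:th[0]+35]=1
    m=w&(P[...,2]>.11)&(P[...,2]<.25);q=P[m];print(" handle",m.sum(),q.min(0),q.max(0),q.mean(0))
    tp=w&(P[...,2]>.19)&(P[...,2]<.21)
    if tp.sum()>5:
        q=P[tp];r=cv2.minAreaRect((q[:,:2]*1000).astype(np.float32));print(" top",len(q),q[:,2].max(),r)
        np.set_printoptions(suppress=True,precision=4);print(cv2.boxPoints(r))
    # lid/pan rim cloud
    fm=w&(P[...,2]>.003)&(P[...,2]<.05);print(" foot",P[fm].min(0),P[fm].max(0))
im=T["im"];a=cv2.resize(im[190:280,190:390],(800,360),interpolation=cv2.INTER_CUBIC)
b=cv2.resize(S["im"][235:315,230:340],(330,240),interpolation=cv2.INTER_CUBIC)
z=np.zeros((600,800,3),np.uint8);z[:360]=a;z[360:,:330]=b
c=cv2.resize(T["im"][215:275,315:375],(240,240),interpolation=cv2.INTER_CUBIC);z[360:,340:580]=c
save(z,"crop1.png")
E
python3 m.py
```

```text
top knob px [145.28688525 247.1147541 ] ray z.115 [0.47504502 0.25854422 0.112     ] cloud [0.47452928 0.25531349 0.11866677] 1.3282590494802344 122
 mat ((250.21385192871094, 237.29302978515625), (68.53955078125, 69.28338623046875), 35.52032470703125) [ 0.51767201 -0.01051082  0.01      ]
 handle 223 [ 0.48107123 -0.29998315  0.11184828] [ 0.5203043  -0.26087278  0.20617791] [ 0.49899442 -0.27720592  0.18582698]
 top 162 0.2061779098005389 ((500.77288818359375, -281.26611328125), (24.63409996032715, 39.92298889160156), 46.214111328125)
[[ 477.8391 -276.3455]
 [ 506.6607 -303.9708]
 [ 523.7067 -286.1867]
 [ 494.885  -258.5614]]
 foot [ 0.3918 -0.41    0.003 ] [ 0.6231 -0.2099  0.0485]
side knob px [211.8315 120.7191] ray z.115 [0.4736 0.255  0.112 ] cloud [0.4724 0.2499 0.1177] 0.12980787472993596 89
 mat ((256.14190673828125, 208.0388641357422), (59.017173767089844, 68.56326293945312), 85.01856231689453) [ 0.517  -0.0151  0.01  ]
 handle 415 [ 0.4799 -0.3044  0.1104] [ 0.5197 -0.2631  0.2074] [ 0.4973 -0.2893  0.172 ]
 top 176 0.20735400689271435 ((499.1958923339844, -282.84771728515625), (24.557533264160156, 39.987632751464844), 41.52690505981445)
[[ 476.7481 -276.0199]
 [ 503.2588 -305.9565]
 [ 521.6437 -289.6755]
 [ 495.133  -259.739 ]]
 foot [ 0.4077 -0.3477  0.003 ] [ 0.6605 -0.0656  0.0487]
```

View pics/crop1.png

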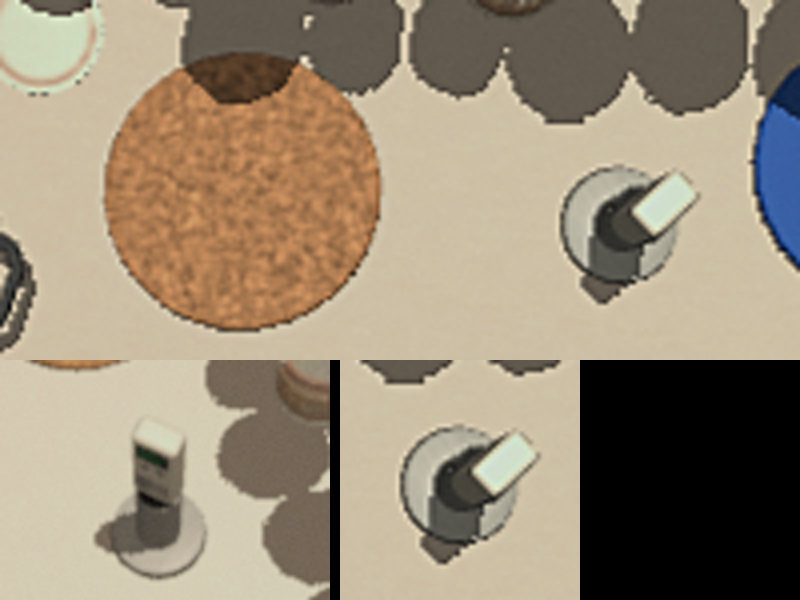

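The crop confirms that the cork-brown disc is the mat and that the thermometer stands in its holder, with its handle's thin axis at about 45°. I'll square up the tool and head for the knob.

>>> jog_arm(
  plan=[
    [0, 0, 0, 0, 0, 0.18, 1],
    [0, 0, 0, 0, 0, 0.18, 1],
    [0, 0, 0, 0, 0, 0.18, 1],
    [1, -1, 0, 0, 0, 0, 1],
    [1, -1, 0, 0, 0, 0, 1],
    [1, -1, 0, 0, 0, 0, 1],
    [1, -1, 0, 0, 0, 0, 1],
    [1, -1, 0, 0, 0, 0, 1],
  ],
  grip_force=40,
)

```text
t: 0.9
tool_pos: [0.358, -0.4682, 0.2306]
tool_rot: [-3.141, -0.001, 0.001]
contact_force: [1.0, 0.5, 0.7]
opening: 0.0855
grip_force: 0.0
```

>>> jog_arm(
  plan=[
    [1, -1, 0, 0, 0, 0, 1],
    [1, -1, 0, 0, 0, 0, 1],
    [1, -1, 0, 0, 0, 0, 1],
    [1, -1, 0, 0, 0, 0, 1],
    [1, -1, 0, 0, 0, 0, 1],
    [0.8, -1, 0, 0, 0, 0, 1],
    [0, -1, 0, 0, 0, 0, 1],
    [0, -1, 0, 0, 0, 0, 1],
  ],
)

```text
t: 1.7
tool_pos: [0.473, -0.3079, 0.2307]
tool_rot: [-3.141, -0.001, 0.002]
contact_force: [-0.5, -0.4, -0.4]
opening: 0.0857
grip_force: 0.0
```

>>> jog_arm(
  plan=[
    [0, -1, 0, 0, 0, 0, 1],
    [0, -1, 0, 0, 0, 0, 1],
    [0, -1, 0, 0, 0, 0, 1],
    [0, -1, 0, 0, 0, 0, 1],
    [0, -1, 0, 0, 0, 0, 1],
    [0, -1, 0, 0, 0, 0, 1],
    [0, -1, 0, 0, 0, 0, 1],
    [0, -1, 0, 0, 0, 0, 1],
  ],
)

```text
t: 2.5
tool_pos: [0.4727, -0.1479, 0.2314]
tool_rot: [3.141, 0.0, 0.001]
contact_force: [0.2, 0.2, 0.4]
opening: 0.0854
grip_force: 0.0
```

>>> jog_arm(
  plan=[
    [0, -1, 0, 0, 0, 0, 1],
    [0, -1, 0, 0, 0, 0, 1],
    [0, -1, 0, 0, 0, 0, 1],
    [0, -1, 0, 0, 0, 0, 1],
    [0, -1, 0, 0, 0, 0, 1],
    [0, -1, 0, 0, 0, 0, 1],
    [0, -1, 0, 0, 0, 0, 1],
    [0, -1, 0, 0, 0, 0, 1],
  ],
)

```text
t: 3.3
tool_pos: [0.4724, 0.0119, 0.2314]
tool_rot: [3.141, 0.0, 0.001]
contact_force: [0.5, -0.6, -0.9]
opening: 0.085
grip_force: 0.0
```

>>> jog_arm(
  plan=[
    [0, -1, 0, 0, 0, 0, 1],
    [0, -1, 0, 0, 0, 0, 1],
    [0, -1, 0, 0, 0, 0, 1],
    [0, -1, 0, 0, 0, 0, 1],
    [0, -1, 0, 0, 0, 0, 1],
    [0, -1, 0, 0, 0, 0, 1],
    [0, -1, 0, 0, 0, 0, 1],
    [0, -1, 0, 0, 0, 0, 1],
  ],
)

```text
t: 4.1
tool_pos: [0.4722, 0.1717, 0.2314]
tool_rot: [-3.142, -0.001, -0.001]
contact_force: [-0.4, -0.1, 0.0]
opening: 0.0855
grip_force: 0.0
```

>>> jog_arm(
  plan=[
    [0.1, -1, 0, 0, 0, 0, 1],
    [0, -1, 0, 0, 0, 0, 1],
    [0, -1, 0, 0, 0, 0, 1],
    [0, -1, 0, 0, 0, 0, 1],
    [0, -0.2, 1, 0, 0, 0, 1],
    [0, 0, 1, 0, 0, 0, 1],
    [0, 0, 1, 0, 0, 0, 1],
    [0, 0, 0, 0, 0, 0, 1],
  ],
)

```text
t: 4.9
tool_pos: [0.4723, 0.2541, 0.1679]
tool_rot: [3.139, 0.001, -0.009]
contact_force: [-0.9, -0.5, -0.8]
opening: 0.0856
grip_force: 0.0
```

```bash
python3 - <<'E'
from h import *
im,d=grab("side"); t,_=grab("top")
z=np.zeros((420,800,3),np.uint8);z[:,:400]=cv2.resize(im[60:190,150:274],(400,420));z[:,400:]=cv2.resize(t[190:320,90:214],(400,420));save(z,"knob.png")
E
```

```text
(no output)
```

View pics/knob.png

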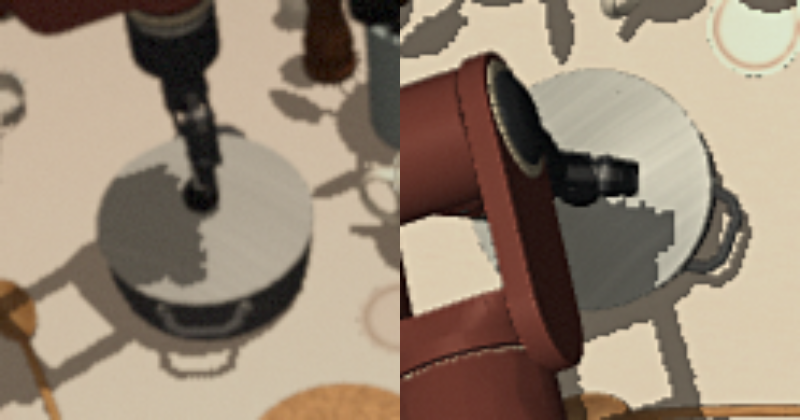

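The side crop shows the gripper straight above the knob, which is at (200,195) in the crop. I'll descend and close.

>>> jog_arm(
  plan=[
    [0.05, 0, 1, 0, 0, 0, 0.6],
    [0, 0, 1, 0, 0, 0, 0.6],
    [0, 0, 0.8, 0, 0, 0, 0.6],
    [0, 0, 0.5, 0, 0, 0, 0.6],
    [0, 0, 0.2, 0, 0, 0, 0.6],
    [0, 0, 0, 0, 0, 0, -1],
    [0, 0, 0, 0, 0, 0, -1],
    [0, 0, 0, 0, 0, 0, -1],
  ],
  grip_force=45,
)

```text
t: 5.8
tool_pos: [0.4771, 0.2559, 0.1033]
tool_rot: [-3.139, -0.001, -0.004]
contact_force: [-0.5, 3.6, 3.5]
opening: 0.0315
grip_force: 44.5
```

>>> jog_arm(
  plan=[
    [0, 0, 0, 0, 0, 0, -1],
    [0, 0, 0, 0, 0, 0, -1],
    [0, 0, 0, 0, 0, 0, -1],
    [0, 0, 0, 0, 0, 0, -1],
  ],
)

```text
t: 6.2
tool_pos: [0.4771, 0.2559, 0.1033]
tool_rot: [-3.139, -0.001, -0.004]
contact_force: [-1.4, 3.1, 6.6]
opening: 0.0321
grip_force: 44.7
```

>>> jog_arm(
  plan=[
    [0, 0, -0.3, 0, 0, 0, -1],
    [0, 0, -0.4, 0, 0, 0, -1],
    [0, 0, -0.6, 0, 0, 0, -1],
    [0, 0, -0.8, 0, 0, 0, -1],
    [0, 0, -0.4, 0, 0, 0, -1],
    [0, 0, 0, 0, 0, 0, -1],
  ],
)

```text
t: 6.8
tool_pos: [0.4774, 0.255, 0.154]
tool_rot: [-3.14, -0.001, -0.006]
contact_force: [0.7, 0.4, -3.9]
opening: 0.0315
grip_force: 45.5
```

```bash
python3 - <<'E'
from h import *
im,d=grab("side");o=ctrl.get_obs();print(o["tool_pos"],o["contact_force"],o["wrist_torque"],o["opening"])
P=pts("side",d)
print("tilt of dome via cloud:")
m=(P[...,2]>.09)&(P[...,2]<.16)&(np.hypot(P[...,0]-.474,P[...,1]-.256)<.11)&(im.min(2)>90)
q=P[m];r=np.hypot(q[:,0]-.474,q[:,1]-.256);q=q[(r>.06)]
A=np.c_[q[:,:2]-[.474,.256],np.hypot(q[:,0]-.474,q[:,1]-.256)**2,np.ones(len(q))]
print(len(q),np.linalg.lstsq(A,q[:,2],rcond=None)[0])
save(cv2.resize(im[60:190,150:274],(400,420)),"lift.png")
E
```

```text
[0.47672378 0.25477379 0.152662  ] [-0.23098598  0.19312    -4.99069251] [-0.01633185  0.00627475 -0.04039977] 0.031796466008637454
tilt of dome via cloud:
1280 [ 0.01131691 -0.00546679 -1.06562182  0.13987846]
```

View pics/lift.png

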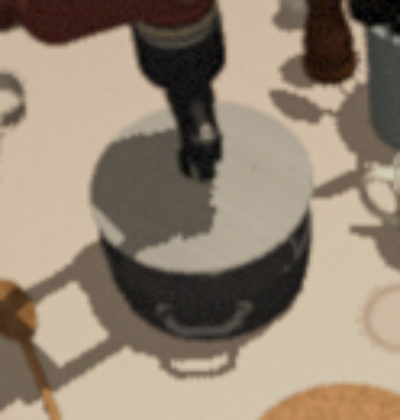

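The lid is up 50 mm and level. I'll carry it to the mat.

>>> jog_arm(
  plan=[
    [0, 0.3, 0, 0, 0, 0, -1],
    [0.1, 0.6, 0, 0, 0, 0, -1],
    [0.2, 0.9, 0, 0, 0, 0, -1],
    [0.2, 1, 0, 0, 0, 0, -1],
    [0.2, 1, 0, 0, 0, 0, -1],
    [0.2, 1, 0, 0, 0, 0, -1],
    [0.2, 1, 0, 0, 0, 0, -1],
    [0.2, 1, 0, 0, 0, 0, -1],
  ],
)

```text
t: 7.65
tool_pos: [0.5016, 0.1169, 0.1505]
tool_rot: [3.141, 0.0, -0.002]
contact_force: [0.6, 0.2, -5.0]
opening: 0.0319
grip_force: 45.5
```

>>> jog_arm(
  plan=[
    [0.2, 1, 0, 0, 0, 0, -1],
    [0.2, 1, 0, 0, 0, 0, -1],
    [0.2, 1, 0, 0, 0, 0, -1],
    [0.2, 1, 0.2, 0, 0, 0, -1],
    [0.2, 1, 0.5, 0, 0, 0, -1],
    [0, 0.9, 0.7, 0, 0, 0, -1],
    [0, 0.5, 0.7, 0, 0, 0, -1],
    [0, 0.2, 0.5, 0, 0, 0, -1],
  ],
)

```text
t: 8.45
tool_pos: [0.521, -0.0144, 0.0974]
tool_rot: [-3.141, 0.002, 0.004]
contact_force: [-0.4, 0.3, -5.9]
opening: 0.0314
grip_force: 45.6
```

>>> jog_arm(
  plan=[
    [0, 0, 0.8, 0, 0, 0, -1],
    [0, 0, 0.7, 0, 0, 0, -1],
    [0, 0, 0.4, 0, 0, 0, -1],
    [0, 0, 0.25, 0, 0, 0, -1],
    [0, 0, 0.15, 0, 0, 0, -1],
    [0, 0, 0, 0, 0, 0, -1],
  ],
)

```text
t: 9.05
tool_pos: [0.5223, -0.0131, 0.0533]
tool_rot: [-3.142, -0.002, 0.0]
contact_force: [0.6, 0.3, -5.1]
opening: 0.0319
grip_force: 45.5
```

>>> jog_arm(
  plan=[
    [0, 0, 0.1, 0, 0, 0, -1],
    [0, 0, 0.05, 0, 0, 0, -1],
    [0, 0, 0, 0, 0, 0, -1],
  ],
)

```text
t: 9.35
tool_pos: [0.5224, -0.0133, 0.0505]
tool_rot: [3.142, 0.001, 0.001]
contact_force: [-0.0, 0.2, -4.7]
opening: 0.032
grip_force: 45.6
```

>>> jog_arm(
  plan=[
    [0, 0, 0.1, 0, 0, 0, -1],
    [0, 0, 0.1, 0, 0, 0, -1],
    [0, 0, 0, 0, 0, 0, -1],
  ],
)

```text
t: 9.65
tool_pos: [0.5219, -0.0132, 0.0459]
tool_rot: [-3.141, -0.001, 0.001]
contact_force: [0.9, 1.1, -5.6]
opening: 0.0316
grip_force: 45.5
```

>>> jog_arm(
  plan=[
    [0, 0, 0.1, 0, 0, 0, -1],
    [0, 0, 0, 0, 0, 0, -1],
  ],
)

```text
t: 9.85
tool_pos: [0.5224, -0.0133, 0.0444]
tool_rot: [-3.142, -0.001, -0.001]
contact_force: [-0.1, 0.3, -3.9]
opening: 0.0317
grip_force: 45.6
```

>>> jog_arm(
  plan=[
    [0, 0, 0.07, 0, 0, 0, -1],
    [0, 0, 0, 0, 0, 0, -1],
    [0, 0, 0, 0, 0, 0, -1],
  ],
)

```text
t: 10.15
tool_pos: [0.5226, -0.0134, 0.044]
tool_rot: [3.141, 0.001, 0.0]
contact_force: [-4.7, -1.1, 5.7]
opening: 0.0318
grip_force: 46.5
```

The lid is touching the mat, so I'll release it and rise.

>>> jog_arm(
  plan=[
    [0, 0, 0, 0, 0, 0, 0.2],
    [0, 0, 0, 0, 0, 0, 0.6],
    [0, 0, 0, 0, 0, 0, 1],
    [0, 0, 0, 0, 0, 0, 1],
    [0, 0, 0, 0, 0, 0, 1],
    [0, 0, -0.5, 0, 0, 0, 1],
    [0, 0, -1, 0, 0, 0, 1],
    [0, 0, -1, 0, 0, 0, 1],
  ],
)

```text
t: 10.95
tool_pos: [0.522, -0.0132, 0.0937]
tool_rot: [-3.141, -0.001, 0.001]
contact_force: [0.9, -0.3, -0.5]
opening: 0.0851
grip_force: 0.0
```

>>> jog_arm(
  plan=[
    [0, 0, -1, 0, 0, 0.18, 1],
    [0, 0, -1, 0, 0, 0.18, 1],
    [0, 0, -1, 0, 0, 0.18, 1],
    [0, 0, -1, 0, 0, 0.18, 1],
    [0, 0, -1, 0, 0, 0.18, 1],
    [0, 0, -1, 0, 0, 0.1, 1],
    [0, 0, -1, 0, 0, 0, 1],
    [0, 0, 0, 0, 0, 0, 1],
  ],
)

```text
t: 11.75
tool_pos: [0.524, -0.0135, 0.2373]
tool_rot: [-2.901, 1.2, -0.011]
contact_force: [0.1, -0.3, 0.3]
opening: 0.0856
grip_force: 0.0
```

```bash
python3 - <<'E'
from h import *
np.set_printoptions(suppress=True,precision=4)
o=ctrl.get_obs();print(o["tool_pos"],R.from_rotvec(o["tool_rot"]).as_matrix(),o["q"])
for n in("top","side"):
    im,d=grab(n);np.savez(n+"1.npz",im=im,d=d);save(im,n+"1.png")
z=np.zeros((420,800,3),np.uint8);a=np.load("top1.npz")["im"];b=np.load("side1.npz")["im"]
z[:,:400]=cv2.resize(a[150:360,90:290],(400,420));z[:,400:]=cv2.resize(b[75:285,160:360],(400,420));save(z,"rel.png")
E
```

```text
[ 0.524  -0.0135  0.2373] [[ 0.7077 -0.7065  0.0073]
 [-0.7065 -0.7077 -0.0012]
 [ 0.006  -0.0043 -1.    ]] [-0.1679 -0.1998  1.8422  0.0001  1.4918  2.1875]
```

View pics/rel.png

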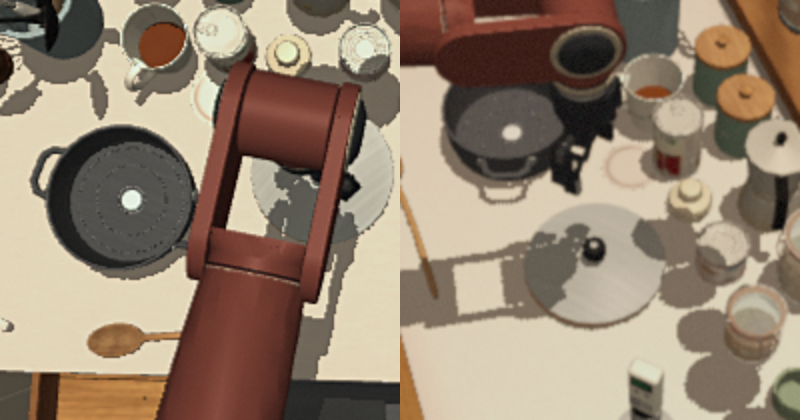

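The right crop shows the lid lying flat on the mat, knob up at (593,250). The pan is open, with its bright spot at (131,199) in the left crop. Next I'll measure the spot and move over the thermometer.

```bash
python3 - <<'E'
from h import *
np.set_printoptions(suppress=True,precision=4)
for n,(x0,x1,y0,y1) in(("top",(135,175,230,270)),("side",(200,225,128,152))):
    D=np.load(n+"1.npz");g=D["im"].min(2).copy();m=np.zeros(g.shape,np.uint8);m[y0:y1,x0:x1]=(g[y0:y1,x0:x1]>150)
    c=cv2.moments(m,True);u,v=c["m10"]/c["m00"],c["m01"]/c["m00"];print(n,c["m00"],u,v,ray(n,u,v,.008))
    P=pts(n,D["d"]);q=P[(P[...,2]>.185)&(P[...,2]<.215)&(np.hypot(P[...,0]-.5,P[...,1]+.282)<.05)]
    if len(q)>20: print(len(q),cv2.minAreaRect((q[:,:2]*1000).astype(np.float32)))
    q=P[(abs(P[...,2]-.075)<.003)&(np.hypot(P[...,0]-.474,P[...,1]-.256)<.12)]
E
```

```text
top 78.0 155.2948717948718 249.55128205128204 [0.475  0.2595 0.008 ]
164 ((500.6728515625, -281.20880126953125), (24.56421661376953, 39.85090255737305), 45.226776123046875)
side 50.0 215.34 140.96 [0.475  0.2614 0.008 ]
199 ((499.05859375, -283.8612976074219), (25.16554069519043, 39.847198486328125), 44.345516204833984)
```

>>> jog_arm(
  plan=[
    [0.78, 0.94, -0.2, 0, 0, 0, 1],
    [0.78, 0.94, 0, 0, 0, 0, 1],
    [0.78, 0.94, 0, 0, 0, 0, 1],
    [0.78, 0.94, 0, 0, 0, 0, 1],
    [0.78, 0.94, 0, 0, 0, 0, 1],
    [0.78, 0.94, 0, 0, 0, 0, 1],
    [0.78, 0.94, 0, 0, 0, 0, 1],
    [0.78, 0.94, 0, 0, 0, 0, 1],
  ],
)

```text
t: 12.65
tool_pos: [0.5032, -0.2084, 0.2348]
tool_rot: [-2.902, 1.201, 0.005]
contact_force: [-0.0, 0.3, 0.4]
opening: 0.0857
grip_force: 0.0
```

>>> jog_arm(
  plan=[
    [0.78, 0.94, 0, 0, 0, 0, 1],
    [0.78, 0.94, 0, 0, 0, 0, 1],
    [0.78, 0.94, 0, 0, 0, 0, 1],
    [0, 0, 0, 0, 0, 0, 1],
  ],
)

```text
t: 13.05
tool_pos: [0.4963, -0.2825, 0.2347]
tool_rot: [-2.901, 1.205, 0.005]
contact_force: [0.1, 0.6, -0.7]
opening: 0.0854
grip_force: 0.0
```

```bash
python3 - <<'E'
from h import *
np.set_printoptions(suppress=True,precision=4)
o=ctrl.get_obs();M=R.from_rotvec(o["tool_rot"]).as_matrix();print(o["tool_pos"],M)
print("to handle, tool units",M.T@(np.array([.500,-.282,.150])-o["tool_pos"])/.02)
im,d=grab("side");t,_=grab("top")
z=np.zeros((420,800,3),np.uint8);z[:,:400]=cv2.resize(im[190:330,217:350],(400,420));z[:,400:]=cv2.resize(t[170:310,280:413],(400,420));save(z,"th.png")
E
```

```text
[ 0.4963 -0.2825  0.2347] [[ 0.7055 -0.7087 -0.0029]
 [-0.7087 -0.7055  0.0014]
 [-0.003   0.0011 -1.    ]]
to handle, tool units [ 0.1247 -0.1546  4.2362]
```

View pics/th.png

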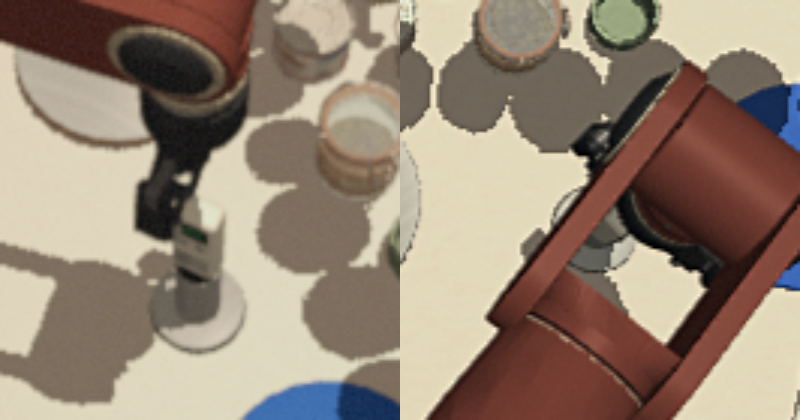

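The side crop shows the fingers around the handle top at (200,215), along its thin axis. I'll make the small correction, descend and grip.

>>> jog_arm(
  plan=[
    [0.12, -0.15, 0, 0, 0, 0, 1],
    [0, 0, 0.8, 0, 0, 0, 1],
    [0, 0, 1, 0, 0, 0, 1],
    [0, 0, 1, 0, 0, 0, 1],
    [0, 0, 1, 0, 0, 0, 1],
    [0, 0, 0.5, 0, 0, 0, 1],
    [0, 0, 0, 0, 0, 0, 1],
  ],
)

```text
t: 13.85
tool_pos: [0.5001, -0.2789, 0.1481]
tool_rot: [-2.902, 1.2, 0.007]
contact_force: [-0.1, -0.1, 0.5]
opening: 0.0855
grip_force: 0.0
```

>>> jog_arm(
  plan=[
    [0, 0, 0, 0, 0, 0, 0],
    [0, 0, 0, 0, 0, 0, -0.3],
    [0, 0, 0, 0, 0, 0, -1],
    [0, 0, 0, 0, 0, 0, -1],
    [0, 0, 0, 0, 0, 0, -1],
    [0, 0, 0, 0, 0, 0, -1],
  ],
  grip_force=50,
)

```text
t: 14.45
tool_pos: [0.5017, -0.2807, 0.1518]
tool_rot: [2.903, -1.201, 0.002]
contact_force: [0.2, -0.9, 2.7]
opening: 0.0235
grip_force: 52.8
```

>>> jog_arm(
  plan=[
    [0, 0, -0.3, 0, 0, 0, -1],
    [0, 0, -0.7, 0, 0, 0, -1],
    [0, 0, -0.8, 0, 0, 0, -1],
    [0, 0, -0.8, 0, 0, 0, -1],
    [0, 0, -0.8, 0, 0, 0, -1],
    [0, 0, -0.8, 0, 0, 0, -1],
    [0, 0, -0.8, 0, 0, 0, -1],
    [0, 0, -0.8, 0, 0, 0, -1],
  ],
)

```text
t: 15.25
tool_pos: [0.5013, -0.2804, 0.2685]
tool_rot: [2.903, -1.201, 0.001]
contact_force: [0.4, -0.2, -0.5]
opening: 0.0233
grip_force: 52.3
```

>>> jog_arm(
  plan=[
    [0, 0, -0.4, 0, 0, 0, -1],
    [0, 0, -0.2, 0, 0, 0, -1],
    [0, 0, 0, 0, 0, 0, -1],
  ],
)

```text
t: 15.55
tool_pos: [0.5014, -0.2805, 0.2793]
tool_rot: [2.903, -1.201, 0.001]
contact_force: [1.1, 0.7, -1.9]
opening: 0.0232
grip_force: 52.4
```

```bash
python3 - <<'E'
from h import *
np.set_printoptions(suppress=True,precision=4)
o=ctrl.get_obs();M=R.from_rotvec(o["tool_rot"]).as_matrix();print(o["tool_pos"],M,o["contact_force"],o["q"],o["opening"])
im,d=grab("side");t,d2=grab("top");np.savez("side2.npz",im=im,d=d);np.savez("top2.npz",im=t,d=d2)
z=np.zeros((420,800,3),np.uint8);z[:,:400]=cv2.resize(im[170:330,217:369],(400,420));z[:,400:]=cv2.resize(t[150:310,280:432],(400,420));save(z,"th2.png")
E
```

```text
[ 0.5014 -0.2805  0.2793] [[ 0.7076 -0.7066  0.0004]
 [-0.7066 -0.7076 -0.0002]
 [ 0.0004 -0.0001 -1.    ]] [ 1.1248  0.678  -1.9249] [-0.6395 -0.0915  1.6757  0.      1.557   1.716 ] 0.023167889657434475
```

View pics/th2.png

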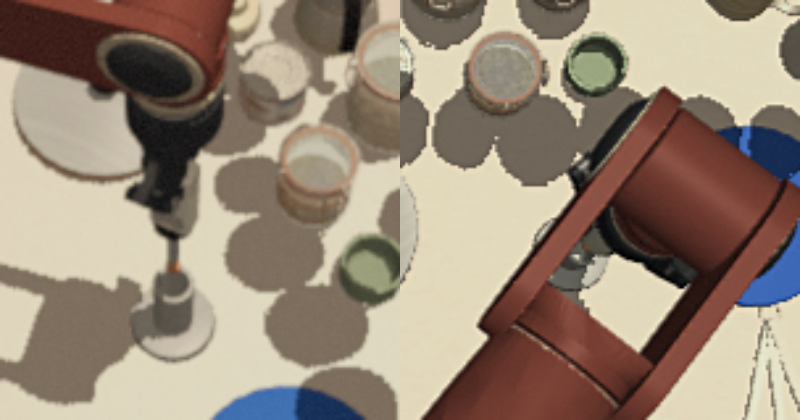

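The thermometer is out of the holder, with its copper head at (173,268) in the crop, clear above the tube. I'll turn back square and carry it to the pan.

>>> jog_arm(
  plan=[
    [0, 0, 0, 0, 0, -0.17, -1],
    [0, 0, 0, 0, 0, -0.17, -1],
    [0, 0, 0, 0, 0, -0.17, -1],
    [0, 0, 0, 0, 0, -0.17, -1],
    [0, 0, 0, 0, 0, -0.17, -1],
    [0, 0, 0, 0, 0, -0.15, -1],
    [0, -0.4, 0, 0, 0, 0, -1],
    [0, -0.8, 0, 0, 0, 0, -1],
  ],
)

```text
t: 16.45
tool_pos: [0.5009, -0.256, 0.2779]
tool_rot: [-3.141, 0.005, 0.002]
contact_force: [0.8, 0.2, -1.6]
opening: 0.023
grip_force: 52.4
```

>>> jog_arm(
  plan=[
    [-0.05, -1, 0, 0, 0, 0, -1],
    [-0.05, -1, 0, 0, 0, 0, -1],
    [-0.05, -1, 0, 0, 0, 0, -1],
    [-0.05, -1, 0, 0, 0, 0, -1],
    [-0.05, -1, 0, 0, 0, 0, -1],
    [-0.05, -1, 0, 0, 0, 0, -1],
    [-0.05, -1, 0, 0, 0, 0, -1],
    [-0.05, -1, 0, 0, 0, 0, -1],
  ],
)

```text
t: 17.25
tool_pos: [0.4926, -0.094, 0.2789]
tool_rot: [-3.141, -0.001, -0.0]
contact_force: [0.7, -0.1, -1.9]
opening: 0.0238
grip_force: 52.5
```

>>> jog_arm(
  plan=[
    [-0.05, -1, 0, 0, 0, 0, -1],
    [-0.05, -1, 0, 0, 0, 0, -1],
    [-0.05, -1, 0, 0, 0, 0, -1],
    [-0.05, -1, 0, 0, 0, 0, -1],
    [-0.05, -1, 0, 0, 0, 0, -1],
    [-0.05, -1, 0, 0, 0, 0, -1],
    [-0.05, -1, 0, 0, 0, 0, -1],
    [-0.05, -1, 0, 0, 0, 0, -1],
  ],
)

```text
t: 18.05
tool_pos: [0.484, 0.0658, 0.2789]
tool_rot: [-3.141, -0.001, -0.0]
contact_force: [0.0, 0.4, -1.5]
opening: 0.0235
grip_force: 52.5
```

>>> jog_arm(
  plan=[
    [-0.05, -1, 0, 0, 0, 0, -1],
    [-0.05, -1, 0, 0, 0, 0, -1],
    [-0.05, -1, 0, 0, 0, 0, -1],
    [-0.05, -1, 0, 0, 0, 0, -1],
    [-0.05, -1, 0, 0, 0, 0, -1],
    [-0.05, -1, 0, 0, 0, 0, -1],
    [-0.05, -1, 0, 0, 0, 0, -1],
    [0, 0, 0, 0, 0, 0, -1],
  ],
)

```text
t: 18.85
tool_pos: [0.4764, 0.2063, 0.2789]
tool_rot: [-3.141, -0.006, 0.001]
contact_force: [0.3, -1.1, -1.7]
opening: 0.0234
grip_force: 52.3
```

>>> jog_arm(
  plan=[
    [-0.07, -1, 0, 0, 0, 0, -1],
    [0, -1, 0, 0, 0, 0, -1],
    [0, -0.5, 0, 0, 0, 0, -1],
    [0, -0.22, 0.7, 0, 0, 0, -1],
    [0, 0, 1, 0, 0, 0, -1],
    [0, 0, 1, 0, 0, 0, -1],
    [0, 0, 1, 0, 0, 0, -1],
    [0, 0, 0.5, 0, 0, 0, -1],
  ],
)

```text
t: 19.65
tool_pos: [0.475, 0.2569, 0.1915]
tool_rot: [3.14, -0.0, -0.007]
contact_force: [0.3, 0.7, -2.2]
opening: 0.0234
grip_force: 52.4
```

>>> jog_arm(
  plan=[
    [0, 0, 0.5, 0, 0, 0, -1],
    [0, 0, 0, 0, 0, 0, -1],
  ],
)

```text
t: 19.85
tool_pos: [0.4757, 0.2574, 0.1832]
tool_rot: [3.14, 0.0, -0.004]
contact_force: [0.1, -0.3, -1.8]
opening: 0.0238
grip_force: 52.4
```

```bash
python3 - <<'E'
from h import *
np.set_printoptions(suppress=True,precision=4)
o=ctrl.get_obs();print(o["tool_pos"],o["tool_rot"],o["contact_force"])
im,d=grab("side");t,d2=grab("top");np.savez("side3.npz",im=im,d=d);np.savez("top3.npz",im=t,d=d2)
z=np.zeros((480,800,3),np.uint8);z[:,:400]=cv2.resize(im[80:176,175:255],(400,480));z[:,400:]=cv2.resize(t[200:296,110:190],(400,480));save(z,"pan.png")
K,Rm,tt=cam("side");p=o["tool_pos"].copy()
for zz in(p[2],p[2]-.1458+.04,p[2]-.1458):
    q=Rm@[p[0],p[1],zz]+tt;q=K@q;print("proj axis z",zz,q[:2]/q[2],"crop",(q[:2]/q[2]-[175,80])*5)
E
```

```text
[0.4757 0.2574 0.1832] [ 3.1405  0.0005 -0.004 ] [ 0.129  -0.2508 -1.8264]
proj axis z 0.18319060255509412 [209.5999 103.4946] crop [172.9994 117.4731]
proj axis z 0.07739060255509411 [213.5487 127.5019] crop [192.7436 237.5095]
proj axis z 0.037390602555094105 [214.9305 135.9027] crop [199.6527 279.5137]
```

View pics/pan.png

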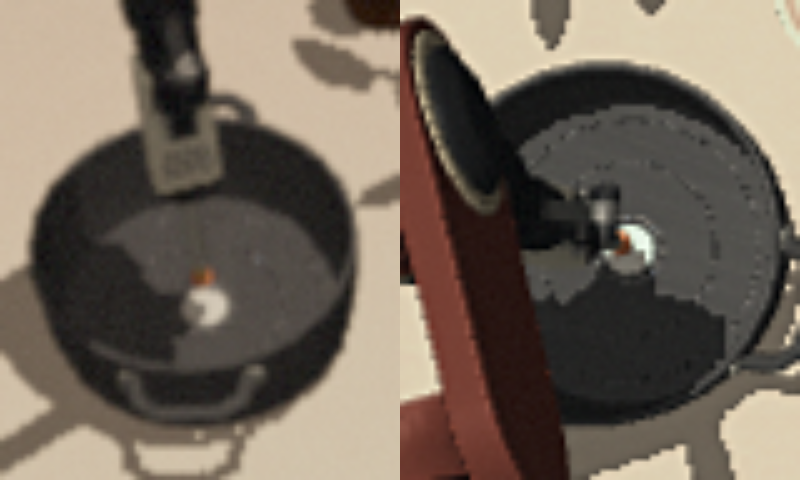

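Both crops show the copper head just above the bright spot: side (203,277) with the spot at (206,303), top (623,240). I'll intersect the head's rays with its height and compare with the spot.

```bash
python3 - <<'E'
from h import *
np.set_printoptions(suppress=True,precision=4)
A=[];B=[]
for n,(x0,x1,y0,y1) in(("top",(145,165,240,258)),("side",(205,226,128,148))):
    im=np.load(n+"3.npz")["im"].astype(int);m=np.zeros(im.shape[:2],np.uint8)
    m[y0:y1,x0:x1]=((im[...,0]-im[...,2]>50))[y0:y1,x0:x1]
    c=cv2.moments(m,True);u,v=c["m10"]/c["m00"],c["m01"]/c["m00"]
    print(n,c["m00"],u,v,[ray(n,u,v,z) for z in(.04,.045,.05)])
    a=ray(n,u,v,0);b=ray(n,u,v,1)-a;b/=np.linalg.norm(b);Q=np.eye(3)-np.outer(b,b);A.append(Q);B.append(Q@a)
    s=np.zeros_like(m);s[y0-5:y1+10,x0-5:x1+5]=(im.min(2)>150)[y0-5:y1+10,x0-5:x1+5]
print("head",np.linalg.solve(sum(A),sum(B)))
E
```

```text
top 9.0 154.11111111111111 248.0 [array([0.4775, 0.2546, 0.04  ]), array([0.4772, 0.2532, 0.045 ]), array([0.477 , 0.2519, 0.05  ])]
side 10.0 215.5 135.0 [array([0.478 , 0.2581, 0.04  ]), array([0.4774, 0.254 , 0.045 ]), array([0.4767, 0.25  , 0.05  ])]
head [0.4772 0.2528 0.0465]
```

The head is about 4 mm short in y and 1–2 mm long in x. I'll correct that and descend to just above contact, which should come at TCP z ≈ 0.154.

>>> jog_arm(
  plan=[
    [-0.07, -0.2, 0, 0, 0, 0, -1],
    [0, 0, 0.5, 0, 0, 0, -1],
    [0, 0, 0.4, 0, 0, 0, -1],
    [0, 0, 0.2, 0, 0, 0, -1],
    [0, 0, 0.1, 0, 0, 0, -1],
    [0, 0, 0, 0, 0, 0, -1],
    [0, 0, 0, 0, 0, 0, -1],
  ],
)

```text
t: 20.65
tool_pos: [0.4753, 0.262, 0.161]
tool_rot: [-3.142, -0.001, -0.0]
contact_force: [-0.0, -0.0, -2.3]
opening: 0.0235
grip_force: 52.5
```

```bash
python3 - <<'E'
from h import *
np.set_printoptions(suppress=True,precision=4)
o=ctrl.get_obs();print(o["tool_pos"],o["tool_rot"],o["contact_force"])
A=[];B=[]
for n,(x0,x1,y0,y1) in(("top",(145,165,240,258)),("side",(205,226,128,148))):
    im=grab(n)[0];save(im,n+"4.png");im=im.astype(int);m=np.zeros(im.shape[:2],np.uint8)
    m[y0:y1,x0:x1]=((im[...,0]-im[...,2]>50))[y0:y1,x0:x1]
    c=cv2.moments(m,True);
    if not c["m00"]: print(n,"none");continue
    u,v=c["m10"]/c["m00"],c["m01"]/c["m00"];print(n,c["m00"],u,v,[ray(n,u,v,z) for z in(.013,.02)])
t=cv2.imread("pics/top4.png");im=cv2.imread("pics/side4.png")
z=np.zeros((480,800,3),np.uint8);z[:,:400]=cv2.resize(im[115:163,195:235],(400,480));z[:,400:]=cv2.resize(t[225:273,135:175],(400,480));cv2.imwrite("pics/pan4.png",z)
E
```

```text
[0.4753 0.262  0.161 ] [-3.1415 -0.001  -0.0004] [-0.0319 -0.009  -2.2752]
top 8.0 155.0 248.625 [array([0.4774, 0.2592, 0.013 ]), array([0.477 , 0.2573, 0.02  ])]
side 11.0 215.54545454545453 138.63636363636363 [array([0.4776, 0.266 , 0.013 ]), array([0.4767, 0.2604, 0.02  ])]
```

View pics/pan4.png

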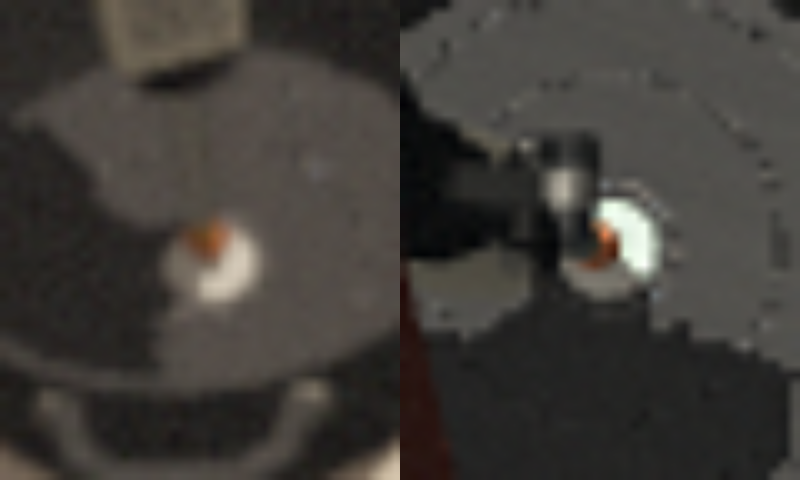

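The side view shows the head over the spot, within about 2 mm after allowing for the 7 mm gap. Now I'll press slowly by force; the unloaded baseline is −2 N.

>>> jog_arm(
  plan=[
    [-0.05, 0, 0.1, 0, 0, 0, -1],
    [0, 0, 0.1, 0, 0, 0, -1],
    [0, 0, 0.1, 0, 0, 0, -1],
    [0, 0, 0, 0, 0, 0, -1],
    [0, 0, 0, 0, 0, 0, -1],
  ],
)

```text
t: 21.25
tool_pos: [0.4741, 0.2619, 0.1548]
tool_rot: [3.142, 0.001, -0.0]
contact_force: [0.1, 0.4, -1.8]
opening: 0.0236
grip_force: 52.5
```

>>> jog_arm(
  plan=[
    [0, 0, 0.1, 0, 0, 0, -1],
    [0, 0, 0, 0, 0, 0, -1],
    [0, 0, 0, 0, 0, 0, -1],
  ],
)

```text
t: 21.55
tool_pos: [0.4744, 0.2621, 0.1533]
tool_rot: [-3.141, -0.001, -0.001]
contact_force: [-0.5, 0.5, 0.5]
opening: 0.0232
grip_force: 52.7
```

>>> jog_arm(
  plan=[
    [0, 0, 0.1, 0, 0, 0, -1],
    [0, 0, 0, 0, 0, 0, -1],
    [0, 0, 0, 0, 0, 0, -1],
  ],
)

```text
t: 21.85
tool_pos: [0.4744, 0.2621, 0.1513]
tool_rot: [-3.141, -0.001, -0.001]
contact_force: [-0.3, 0.6, 2.3]
opening: 0.0234
grip_force: 52.9
```

>>> jog_arm(
  plan=[
    [0, 0, 0.06, 0, 0, 0, -1],
    [0, 0, 0, 0, 0, 0, -1],
    [0, 0, 0, 0, 0, 0, -1],
  ],
)

```text
t: 22.15
tool_pos: [0.4744, 0.262, 0.15]
tool_rot: [-3.141, -0.001, -0.001]
contact_force: [1.5, 0.1, 2.0]
opening: 0.0232
grip_force: 52.9
```

>>> jog_arm(
  plan=[
    [0, 0, 0, 0, 0, 0, -1],
    [0, 0, 0, 0, 0, 0, -1],
    [0, 0, 0, 0, 0, 0, -1],
    [0, 0, 0, 0, 0, 0, -1],
    [0, 0, 0, 0, 0, 0, -1],
  ],
)

```text
t: 22.65
tool_pos: [0.4743, 0.262, 0.1498]
tool_rot: [-3.141, -0.001, -0.001]
contact_force: [0.5, 0.4, 2.2]
opening: 0.023
grip_force: 52.9
```

```bash
python3 - <<'E'
from h import *
np.set_printoptions(suppress=True,precision=4)
F=[]
for n,(x0,x1,y0,y1) in(("top",(145,165,240,258)),("side",(205,226,128,148)))*2:
    im,d=grab(n);im=im.astype(int);o=ctrl.get_obs();F.append(o["contact_force"][2])
    m=np.zeros(im.shape[:2],np.uint8);m[y0:y1,x0:x1]=((im[...,0]-im[...,2]>50))[y0:y1,x0:x1]
    c=cv2.moments(m,True)
    if c["m00"]: u,v=c["m10"]/c["m00"],c["m01"]/c["m00"];print(n,c["m00"],u,v,ray(n,u,v,.013))
    if n=="side":
        P=pts(n,d);q=P[(im[...,2]>90)&(P[...,2]>.104)&(P[...,2]<.14)&(np.hypot(P[...,0]-.475,P[...,1]-.26)<.03)]
        for lo in(.104,.116,.128):
            s=q[(q[:,2]>lo)&(q[:,2]<lo+.012)];print(lo,len(s),np.median(s,0) if len(s) else "")
print(F,o["tool_pos"])
E
```

```text
top 6.0 155.66666666666666 249.5 [0.4749 0.2571 0.013 ]
side 8.0 215.5 140.5 [0.4754 0.259  0.013 ]
0.104 0 
0.116 0 
0.128 0 
top 6.0 155.66666666666666 249.5 [0.4749 0.2571 0.013 ]
side 8.0 215.5 140.5 [0.4754 0.259  0.013 ]
0.104 0 
0.116 0 
0.128 0 
[np.float64(1.8716211545791126), np.float64(2.1805169371855446), np.float64(1.876034535165748), np.float64(1.4335122147037291)] [0.4743 0.262  0.1498]
```

```bash
python3 -c "
from station import ctrl
print(ctrl.finish_job())"
```

```text
the job is handed in; nothing more can be done
None
```

I handed the job in at about 23 s: the lid lies knob up on the cork mat, and the gripper is holding the thermometer upright on the pan's bright spot. Its head is within about 2 mm of the spot's centre and pressed in about 4–5 mm at roughly 4 N (measured estimates; no verdict came back).

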